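# Sort amplifier and crossover parts into their trays

## Task

Sort the loose parts on the bench into the green trays: both copper coils side by side in the long undivided tray, the large capacitor in the wide bay and the small capacitor in the narrow bay of the two-bay tray, and the heat sink in the square tray. Each part must end upright as it stands now and flat on the tray's floor; set it down gently, do not drop it. Leave the black volume knob and the roll of tape where they lie.

Things in the scene. Friction and masses are not known exactly. Their poses are not given: they have to be found in the camera images.
- coil_large: Large inductor coil: a round drum of copper winding on a black core, 56 mm in diameter and 40 mm tall, standing on end. Origin: centre of its underside; z up along its axis. About 0.25 kg.
- coil_small: Small inductor coil, same look: 42 mm in diameter, 32 mm tall, standing on end. Origin: centre of its underside; z up along its axis. About 0.12 kg.
- capacitor_large: Large film capacitor: a grey block 50 mm long (own x), 24 mm thick (own y), 36 mm tall, two flat brass tabs on top. Origin: centre of its underside; z up. About 0.07 kg.
- capacitor_small: Small film capacitor, same look: 32 mm long (own x), 18 mm thick (own y), 28 mm tall. Origin: centre of its underside; z up. About 0.03 kg.
- heat_sink: Bare aluminium heat sink, fins upward: 60 mm long (own x, along the fins), 40 mm wide (own y), 30 mm tall. Grip it across its 40 mm width. Origin: centre of its underside; z up. About 0.12 kg.
- tray_long: Fixed shallow open tray, green; walls 14 mm high, 4 mm thick; inner floor 4 mm above the table. Origin: centre of its underside; z up. The long undivided tray, for the coils: outside 84 mm along its x by 150 mm along its y, inside 76 by 142 mm.
- tray_two_bay: Fixed shallow open tray, green; walls 14 mm high, 4 mm thick; inner floor 4 mm above the table. Origin: centre of its underside; z up. For capacitors: outside 68 mm in its x by 138 mm in its y. A full-height 4 mm cross wall at y = +13 mm parts it into a wide bay (76 mm in y, centre y = -27 mm) and a narrow bay (50 mm in y, centre y = +40 mm), both 60 mm in x.
- tray_square: Fixed shallow open tray, green; walls 14 mm high, 4 mm thick; inner floor 4 mm above the table. Origin: centre of its underside; z up. The square undivided tray, for the heat sink: outside 88 by 88 mm, inside 80 by 80 mm.
- volume_knob: Loose black volume knob, 34 mm in diameter (40 mm at its foot), 20 mm tall; not to be moved. Origin: centre of its underside; z up.
- tape_roll: Loose roll of yellow tape lying flat, 60 mm in diameter, 18 mm tall; not to be moved. Origin: centre of its underside; z up.

How it is judged:
By the outcome, as a careful person would: the job done as asked, in the order asked, and still so for the second after the job is handed in, with the robot touching nothing.
It also fails if it takes over 128 s, if anything falls off the work surface, if the arm or the gripper's body presses on something with over 40 N, if the wrist force passes 120 N, or if a joint passes its speed limit or range.

## Robot

A 7-joint arm with a two-finger parallel gripper is mounted at the origin on the work surface. World frame = base frame: x ahead of the robot, y to its left, z up, the work surface at z = 0. Lengths are in m, angles in rad, forces in N, time in s.
With the tool pointing down it reaches from about 0.425 to 0.925 m from the base axis. Payload 6.8 kg.
Tool frame: the origin (TCP) lies at the very end of the fingers, on their centre line; the grasp point (between the pads) lies 19 mm behind it; z points along the fingers, y is the line along which they close (so a half turn about z gives the same grasp; the last joint's range is limited). The gripper opens to 85 mm and grips with 20 to 120 N. Pads are 22 mm wide; open, the fingers measure 114 mm over their backs; the gripper's body (76 mm by 85 mm) begins 54 mm behind the grasp point. The pads swing forward as they close: fully open they stand 13 mm farther back than shut.
Start: joints at [1.08, 0.477, 0.022, 1.555, -0.011, 1.109, -0.083], TCP at [0.252, -0.626, 0.231] pointing down, gripper open.
Joint ranges: [-2.96, 2.96], [-0.34, 2.1], [-1.41, 1.46], [0.24, 2.44], [-1.37, 4.51], [0.17, 1.92], [-2.96, 2.96]. Speed limits (rad/s): [2.39, 2.39, 3.14, 3.14, 3.14, 3.14, 3.14].

## Interface

Orientations are given as a unit quaternion [w, x, y, z].
In Python, from station import bot, cams gives the robot as it stands (bot), with the cameras (cams).
- The arm moves only by the tool inch_along, called after "Call:" as name(argument=value, ...) on one line, values as JSON. Schema: {"type":"object","properties":{"plan":{"type":"object","properties":{"motion":{"type":"array","items":{"type":"array","items":{"type":"number"},"minItems":5,"maxItems":5},"minItems":1,"maxItems":20}},"additionalProperties":false,"required":["motion"]},"force":{"type":"number"},"only":{"type":"string"},"quiet":{"type":"boolean"},"lines":{"type":"string"}},"required":["plan"],"additionalProperties":false}. plan is an object whose key "motion" holds a list of rows, 1 to 20 of them, each of 5 numbers: dx, dy, dz in m, then a turn about the tool's z in rad, then the opening from 0.0 (shut) to 1.0 (fully open); each row shifts and turns the commanded pose from where the row before left it, along the tool's axes as they then stand; what a row does not reach is not made up. A row lasts 1/10 s, in which the tool goes at most 0.05 m and 0.15 rad, less where a joint would pass 70% of its speed; a pose out of reach is approached as far as the arm can. The fingers move at their own pace and stop on an object; force is the grip in N (left out, the last holds). Time passes only in rows, so rows that do not move let the fingers close. The tool returns the time, the measured TCP pose, the force, the opening and the grip force at its end. only (a regular expression) keeps the lines of the reply that match it, lines (a string "A,B") keeps lines A to B, and quiet returns only ok. Input that does not fit is refused with a message, and nothing moves.
- bot.get_obs(): the state, without advancing time (a new reading comes with each control period).
- cams.read_camera(name): name is "scene" or "top"; returns the picture (400x640x3 uint8, blue, green, red); there is no depth.
- cams.camera_info(name): a dict with "vertical_fov" (degrees; the focal length in pixels is half the picture's height over the tangent of half this angle, whatever the lens; pixels are square), "cx", "cy" (the principal point, pixels), "view" (4x4, takes a point from world to camera coordinates). Camera axes: x right, y up, looking along -z (the intrinsics and any distortion apply to the point x, -y, -z); pixel columns grow to the right and rows downward; lengths in m; the calibration is good to about 2 mm. A picture is of the moment at which its call begins. camera_info takes no time and is no camera call.
- bot.hand_in(): hands the job in; it is judged then, once.
The state is a dict: "t": time; "q": joint angles; "joint_vel": joint speeds; "joint_torque": joint torques, N m; "eef_pos": TCP position; "tool_rot": TCP orientation; "contact_force": force on the tool from outside, world axes, zero at the start; "torque": the same for the moment, N m; "gripper_width": opening from 0.0 (shut) to 1.0 (fully open); "grasp_force": force on a finger pad.
Only numpy, scipy, OpenCV 4.12 (cv2) and the standard library are available. Lean on these libraries where they do the work, as an engineer would, in place of code of your own. Each camera call takes 0.05 s, during which the arm holds its last target. There are 200 camera calls.

## Working session

There is one attempt and no reset: what is moved stays moved. The work goes in short steps, Python scripts to look and compute and a tool call to move; the robot and the scene stay as the last step left them, time stands still between calls to the robot, and variables do not carry over. Pictures are saved under pics/ and viewed, at most 14 in all, crops included, and the job is handed in when it is done.

```bash
ls; mkdir -p pics; python3 - <<'E'
from station import bot, cams
import cv2
for n in ("scene","top"):
    cv2.imwrite(f"pics/{n}0.png",cams.read_camera(n)); i=cams.camera_info(n); print(n,i)
o=bot.get_obs(); print({k:o[k] for k in("t","eef_pos","tool_rot","gripper_width")})
E
```

```text
pics
station.py
scene {'vertical_fov': 51.708084041376225, 'cx': 314.0312476450268, 'cy': 200.24176718305853, 'view': array([[-0.83925437,  0.54373164, -0.00282936,  0.44261744],
       [-0.41566248, -0.63820656,  0.64801011,  0.1735532 ],
       [ 0.35053788,  0.54502137,  0.76162648, -1.05023477],
       [ 0.        ,  0.        ,  0.        ,  1.        ]])}
top {'vertical_fov': 46.540931989521425, 'cx': 319.66914852858537, 'cy': 191.22672206378257, 'view': array([[ 0.02900849, -0.99948242, -0.01390662, -0.00691418],
       [ 0.99071421,  0.02689966,  0.13327328, -0.53415114],
       [-0.13283022, -0.01764354,  0.99098176, -0.96936761],
       [ 0.        ,  0.        ,  0.        ,  1.        ]])}
{'t': 0.1, 'eef_pos': array([ 0.25189907, -0.62565033,  0.23042148]), 'tool_rot': array([-8.04014536e-04,  9.81732417e-01,  1.90264971e-01, -2.34439433e-04]), 'gripper_width': 1.001751212535278}
```

View pics/scene0.png

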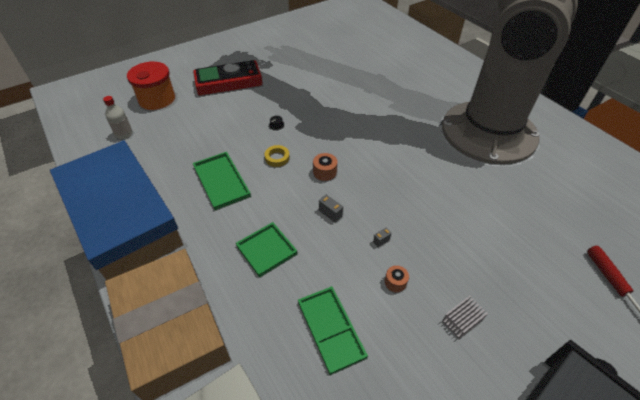

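View pics/top0.png

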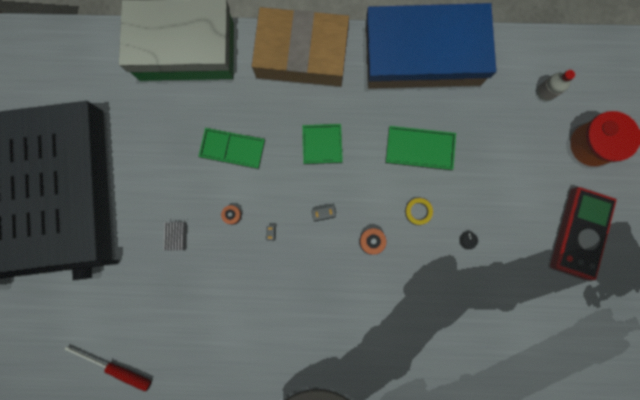

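The top view shows the trays at (232,148), (322,144) and (420,148). The parts are the heat sink (175,235), small coil (231,214), small capacitor (270,232), large capacitor (323,213) and large coil (373,241). The tape is at (419,211) and the knob at (468,240). The scene view shows the same layout. Next I'll zoom in and segment.

```bash
python3 - <<'E'
import cv2,numpy as np
t=cv2.imread("pics/top0.png")[115:265,150:490]; s=cv2.imread("pics/scene0.png")[105:375,185:495]
cv2.imwrite("pics/topc.png",cv2.resize(t,None,fx=2.35,fy=2.35,interpolation=cv2.INTER_CUBIC))
cv2.imwrite("pics/scenec.png",cv2.resize(s,None,fx=2.2,fy=2.2,interpolation=cv2.INTER_CUBIC))
E
```

```text
(no output)
```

View pics/topc.png

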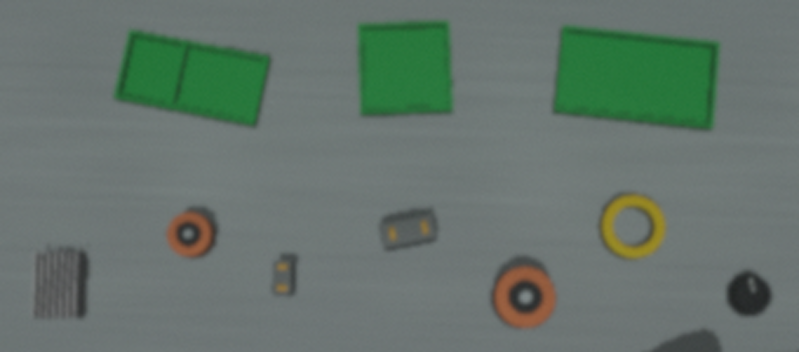

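View pics/scenec.png

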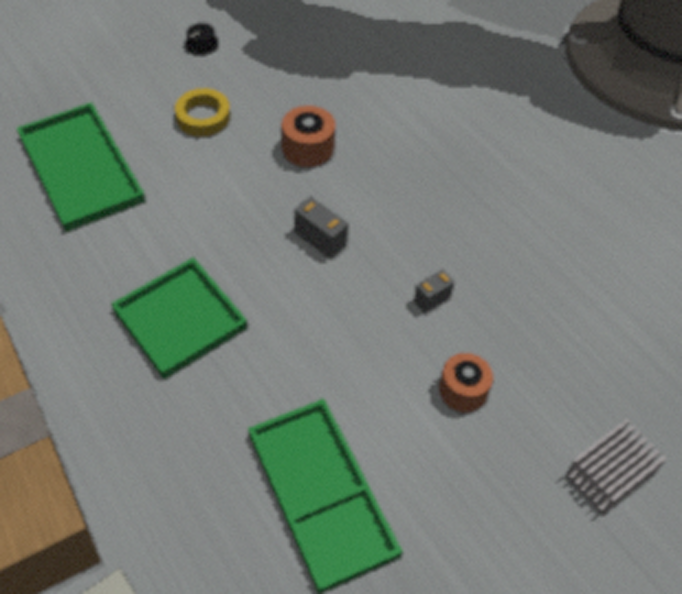

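The crops are sharp enough to segment. The trays are cleanly green, the coils orange, and each capacitor has two brass tabs: top crop (393,233)/(424,227) and (282,267)/(282,288). The heat sink's fins run up and down at about (62,284) in the top crop.

```bash
cat >h.py <<'E'
import cv2,numpy as np
from scipy.optimize import least_squares,minimize
from station import bot, cams
CI={n:cams.camera_info(n) for n in("scene","top")}
def proj(n,P):
    c=CI[n]; P=np.atleast_2d(P); f=200/np.tan(np.radians(c["vertical_fov"])/2)
    p=P@c["view"][:3,:3].T+c["view"][:3,3]
    return np.c_[c["cx"]+f*p[:,0]/-p[:,2], c["cy"]+f*p[:,1]/p[:,2]]
def tri(s,t):
    r=least_squares(lambda X:np.r_[proj("scene",X)[0]-s,proj("top",X)[0]-t],[.6,0,.03]); return r.x,np.abs(r.fun).max()
def box(L,W,H): return np.array([[a*L/2,b*W/2,z] for a in(-1,1) for b in(-1,1) for z in(0,H)])
def cyl(D,H):
    a=np.linspace(0,2*np.pi,48); return np.vstack([np.c_[D/2*np.cos(a),D/2*np.sin(a),a*0+z] for z in(0,H)])
def place(m,q):
    c,s=np.cos(q[3]),np.sin(q[3]); return m@np.array([[c,s,0],[-s,c,0],[0,0,1]])+q[:3]
def hullfit(model,masks,q0,sym=False):
    S=4
    def cost(q):
        if sym:q=np.r_[q,0]
        e=0
        for n,m in masks.items():
            x,y,w,h=m[1]; h_=cv2.convexHull(((proj(n,place(model,q))-[x-.5,y-.5])*S-.5).astype(np.float32)*16)
            im=cv2.fillConvexPoly(np.zeros((h*S,w*S),np.uint8),np.round(h_).astype(np.int32),1,shift=4)
            e+=np.mean(np.abs(cv2.resize(im.astype(np.float32),(w,h),interpolation=cv2.INTER_AREA)-m[0]))*w*h
        return e
    q0=np.array(q0[:3] if sym else q0,float); s=[.006,.006,.004]+([] if sym else [.15])
    best=None
    for k in range(2):
        r=minimize(cost,q0 if best is None else best.x,method="Nelder-Mead",options=dict(initial_simplex=np.vstack([q0 if best is None else best.x]+[(q0 if best is None else best.x)+np.eye(len(q0))[i]*s[i] for i in range(len(q0))]),maxiter=300)); best=r
    return best.x,best.fun
def blobs(im,kind):
    H=cv2.cvtColor(im,cv2.COLOR_BGR2HSV).astype(int); h,s,v=H[...,0],H[...,1],H[...,2]
    m={"green":(h>50)&(h<75)&(s>110),"orange":(h<=13)&(s>80)&(v>45),"yellow":(h>20)&(h<32)&(s>120),"brass":(h>9)&(h<25)&(s>55)&(v>60)}[kind].astype(np.uint8)
    n,l,st,c=cv2.connectedComponentsWithStats(m); return [(l==i,st[i],c[i]) for i in range(1,n)]
def hullmask(b,pad=8):
    m,st,_=b; x,y=st[0]-pad,st[1]-pad; w,h=st[2]+2*pad,st[3]+2*pad
    sub=m[y:y+h,x:x+w].astype(np.uint8); p=cv2.findNonZero(sub)
    return cv2.fillConvexPoly(np.zeros((h,w),np.uint8),cv2.convexHull(p),1).astype(np.float32),(x,y,w,h)
E
python3 - <<'E'
from h import *
im={n:cv2.imread(f"pics/{n}0.png") for n in CI}
for k in("green","orange","yellow","brass"):
    for n in CI: print(k,n,[(b[2].round(1).tolist(),int(b[1][4])) for b in blobs(im[n],k) if b[1][4]>(2 if k=="brass" else 40)])
a=im["top"][205:265,155:205]; b=im["scene"][285:345,430:500]
cv2.imwrite("pics/hs.png",np.hstack([cv2.resize(a,None,fx=6,fy=6,interpolation=cv2.INTER_CUBIC),cv2.resize(b,None,fx=6,fy=6,interpolation=cv2.INTER_CUBIC)]))
E
```

```text
green scene [([208.3, 73.5], 199), ([220.9, 180.1], 1873), ([266.0, 248.7], 1773), ([331.6, 330.0], 3155)]
green top [([181.5, 75.2], 575), ([321.9, 143.5], 1451), ([420.6, 147.5], 2444), ([231.4, 147.7], 1777), ([594.2, 210.2], 639)]
orange scene [([151.5, 84.6], 1675), ([226.6, 83.3], 657), ([14.4, 93.9], 208), ([108.4, 100.1], 73), ([616.7, 121.2], 1626), ([324.6, 167.2], 487), ([610.0, 269.8], 680), ([396.1, 279.0], 412)]
orange top [([568.5, 74.9], 103), ([606.0, 138.9], 2901), ([575.3, 230.2], 1101), ([230.9, 214.4], 232), ([372.5, 240.7], 421), ([127.1, 376.9], 529)]
yellow scene [([276.6, 155.4], 345)]
yellow top [([419.0, 210.7], 331)]
brass scene [([396.1, 3.8], 9), ([424.0, 0.6], 5), ([314.5, 2.2], 4), ([415.3, 3.5], 6), ([420.5, 4.9], 13), ([429.7, 2.7], 3), ([429.0, 7.0], 5), ([425.3, 10.0], 3), ([433.0, 10.7], 6), ([436.5, 13.5], 4), ([461.2, 28.2], 6), ([439.0, 31.7], 3), ([443.4, 34.4], 8), ([448.3, 32.7], 3), ([460.0, 33.0], 3), ([455.0, 41.0], 3), ([155.3, 95.9], 822), ([15.0, 85.4], 5), ([10.0, 87.0], 3), ([4.5, 88.7], 6), ([616.9, 121.1], 1665), ([276.6, 155.3], 384), ([325.1, 166.8], 285), ([324.0, 179.7], 3), ([325.4, 198.6], 17), ([335.9, 206.2], 17), ([386.3, 230.5], 15), ([379.0, 235.0], 17), ([180.0, 245.0], 5), ([149.4, 281.9], 3437), ([396.4, 279.4], 232), ([169.9, 346.3], 4870), ([222.3, 349.7], 6), ([225.9, 350.6], 8), ([229.0, 359.0], 3), ([220.0, 361.3], 3), ([218.0, 365.3], 3), ([202.0, 368.3], 3), ([183.7, 370.7], 3), ([192.6, 378.3], 9), ([184.5, 382.5], 4), ([173.7, 387.8], 6), ([169.7, 389.0], 3), ([163.5, 393.2], 4)]
brass top [([300.6, 45.5], 5021), ([586.0, 156.7], 319), ([230.9, 214.1], 232), ([330.3, 211.5], 19), ([316.5, 213.7], 20), ([269.9, 228.1], 14), ([372.7, 240.7], 413), ([269.5, 237.0], 14)]
```

View pics/hs.png

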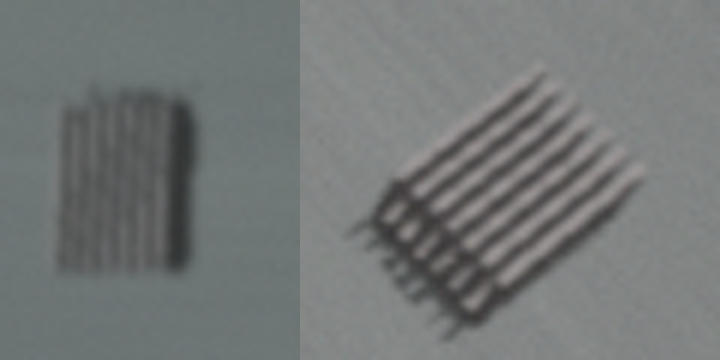

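Heat sink fin-top corners in the scene crop are about (540,68), (400,182), (642,173) and (500,292). In the top crop the left fin runs (62,103) to (60,272), with a shadow on the right. Next I'll fit all the poses.

```bash
cat >fit.py <<'E'
from h import *
im={n:cv2.imread(f"pics/{n}0.png") for n in CI}
def near(n,k,c): return min(blobs(im[n],k),key=lambda b:np.hypot(*(b[2]-c))+(0 if b[1][4]>8 else 99))
for name,k,mod,s,t,sym in [("tray_long","green",box(.084,.150,.014),(221,180),(420,147),0),("tray_two","green",box(.068,.138,.014),(332,330),(231,148),0),("tray_sq","green",box(.088,.088,.014),(266,249),(322,143),0),
  ("coil_large","orange",cyl(.056,.04),(325,167),(372,241),1),("coil_small","orange",cyl(.042,.032),(396,279),(231,214),1),("tape","yellow",cyl(.06,.018),(276,155),(419,211),1)]:
    S,T=near("scene",k,s),near("top",k,t); X,e=tri(S[2],T[2])
    mk={"scene":hullmask(S),"top":hullmask(T)}
    fits=[hullfit(mod,mk,[X[0],X[1],0,y],sym) for y in ([0] if sym else [-.25,0,.25])]
    q,c=min(fits,key=lambda f:f[1]); print(name,"tri",X.round(4),round(e,2),"fit",q.round(4),"cost",round(c,1),[int(m[0].sum()) for m in mk.values()])
for name,ss,tt in [("cap_large",[(325.4,198.6),(335.9,206.2)],[(330.3,211.5),(316.5,213.7)]),("cap_small",[(386.3,230.5),(379.,235.)],[(269.9,228.1),(269.5,237.)])]:
    P=[min((tri(s,t) for t in tt),key=lambda r:r[1]) for s in ss]
    a,b=P[0][0],P[1][0]; print(name,((a+b)/2).round(4),"err",[round(p[1],2) for p in P],"yaw",np.arctan2(*(b-a)[[1,0]]).round(3),"z",a[2].round(4),b[2].round(4))
c=np.array([(540,68),(400,182),(642,173),(500,292)])
c=np.c_[430+(c[:,0]-300)/6-.4,285+c[:,1]/6-.4]
tc=np.array([[62,103],[60,272]])/6+[155-.4,205-.4]
m=np.array([[.03,.02,.03],[-.03,.02,.03],[.03,-.02,.03],[-.03,-.02,.03]])
best=None
for perm in ([0,1,2,3],[1,0,3,2],[2,3,0,1],[2,0,3,1],[0,2,1,3],[1,3,0,2]):
    r=least_squares(lambda q:(proj("scene",place(m[perm],q))-c).ravel(),[.55,.27,0,0]);
    if best is None or r.cost<best[0]: best=(r.cost,r.x,perm)
print("hs scene",best); print(proj("top",place(m,best[1])).round(1).tolist(),"seen left",tc.round(1).tolist())
print("knob",tri((276,123),(468,240)))
E
python3 fit.py
```

```text
tray_long tri [ 0.6426 -0.2148  0.0039] 0.7 fit [ 0.6425 -0.2142  0.0014 -0.0877] cost 193.6 [1949, 2533]
tray_two tri [0.631  0.2132 0.0022] 0.79 fit [ 0.6309  0.211   0.0021 -0.1676] cost 200.6 [3263, 1860]
tray_sq tri [0.646  0.0073 0.0062] 0.39 fit [0.6454 0.0063 0.     0.0573] cost 176.7 [1838, 1501]
coil_large tri [ 0.4304 -0.1082  0.0189] 0.7 fit [ 0.4307 -0.1079  0.001 ] cost 116.7 [581, 561]
coil_small tri [0.4796 0.2026 0.0158] 0.39 fit [ 0.4793  0.2026 -0.0007] cost 138.8 [507, 301]
tape tri [ 0.4992 -0.21    0.0106] 0.6 fit [ 0.4992 -0.21    0.0013] cost 127.2 [433, 578]
cap_large [ 0.4872 -0.0007  0.0374] err [np.float64(0.4), np.float64(0.47)] yaw 1.764 z 0.0368 0.0381
cap_small [0.4415 0.1139 0.0292] err [np.float64(0.41), np.float64(0.56)] yaw 0.014 z 0.0295 0.029
hs scene (np.float64(0.6938450231381629), array([ 0.42033884,  0.32184476, -0.01665713, -3.10278295]), [0, 1, 2, 3])
[[183.7, 254.0], [184.5, 226.4], [165.4, 254.2], [166.4, 226.6]] seen left [[164.9, 221.8], [164.6, 249.9]]
knob (array([ 0.43900558, -0.31762223,  0.00817323]), np.float64(0.22170303136908842))
```

```bash
python3 - <<'E'
from h import *
c=np.array([(540,68),(400,182),(642,173),(500,292)])
c=np.c_[430+(c[:,0]-300)/6-.4,285+c[:,1]/6-.4]
tc=np.array([[62,103],[60,272]])/6+[155-.4,205-.4]
m=np.array([[.03,.02,.03],[-.03,.02,.03],[.03,-.02,.03],[-.03,-.02,.03]])[[0,1,2,3]]
mt=np.array([[.03,.02,.03],[-.03,.02,.03]])
mm=-m*[1,1,-1]
for L in (1,):
  f=lambda q:np.r_[(proj("scene",place(mm,q))-c).ravel(),(proj("top",place(mt,q))-tc).ravel()]
  r=least_squares(f,[.42,.32,0,0]); print(r.x.round(4),r.fun.round(1))
  r=least_squares(lambda q:f(np.r_[q[:2],0,q[2]]),[.42,.32,0]); print(r.x.round(4),r.fun.round(1))
  for p,n in((mm,'scene'),(mt,'top')): print(n,proj(n,place(p,np.r_[r.x[:2],0,r.x[2]])).round(1).tolist())
E
```

```text
[ 0.4277  0.3233 -0.0052  0.0356] [-0.9  0.2 -1.4 -0.4  0.2  0.2 -0.2 -0.1 -0.7  1.1 -1.5  0.7]
[0.4298 0.3236 0.0443] [-0.9 -0.5 -1.4 -0.8  0.4 -0.6  0.1 -0.5 -1.8  0.1 -2.3 -0.2]
scene [[468.7, 295.4], [444.8, 314.2], [487.0, 312.9], [463.0, 332.8]]
top [[163.2, 221.8], [162.3, 249.8]]
```

Poses are settled. I'll write a small helper that gives the tool-axis offset to a target, then start on the large coil.

```bash
cat >d.py <<'E'
import sys,numpy as np
from scipy.spatial.transform import Rotation as R
from station import bot, cams
x,y,z,psi=map(float,sys.argv[1:5]); o=bot.get_obs(); w,a,b,c=o["tool_rot"]; M=R.from_quat([a,b,c,w]).as_matrix()
p=np.arctan2(M[1,0],M[0,0]); d=M.T@(np.array([x,y,z])-o["eef_pos"])
print("delta tool",d.round(4),"turn(+) ",round((p-psi+np.pi/2)%np.pi-np.pi/2,3),"psi",round(p,3),"q7",o["q"][6].round(2),"tilt",M[2].round(3),"t",round(o["t"],1))
E
python3 d.py .4307 -.108 .1 -.088
```

Call:
inch_along(plan={"motion": [[0.03,-0.034,0.01,0,1],[0.03,-0.034,0.01,0,1],[0.03,-0.035,0.01,0,1],[0.03,-0.035,0.01,0,1],[0.03,-0.035,0.01,0,1],[0.03,-0.034,0.01,0,1],[0.03,-0.034,0.01,0,1],[0.03,-0.034,0.01,0,1],[0.03,-0.034,0.01,0,1],[0.03,-0.035,0.01,0,1],[0.03,-0.035,0.01,0,1],[0.0293,-0.0342,0.0211,0,1],[0,0,0,0.12,1],[0,0,0,0.12,1],[0,0,0,0.12,1],[0,0,0,0.111,1],[0,0,0,0,1],[0,0,0,0,1]]}, force=40)

```text
t: 1.9
eef_pos: [0.431, -0.1086, 0.1001]
tool_rot: [0.0, 0.999, -0.043, -0.0]
contact_force: [0.2, -0.5, -0.5]
gripper_width: 1.0
grasp_force: 0.0
```

```bash
python3 d.py .4307 -.108 .016 -.088
```

```text
delta tool [-0.0003 -0.0006  0.0841] turn(+)  0.003 psi -0.085 q7 -1.61 tilt [-0.  0. -1.] t 1.9
```

Call:
inch_along(plan={"motion": [[0,0,0.03,0,1],[0,0,0.03,0,1],[0,0,0.02,0,1],[0,0,0.01,0,1],[0,0,0,0,1],[0,0,0,0,0],[0,0,0,0,0],[0,0,0,0,0],[0,0,0,0,0],[0,0,0,0,0],[0,0,0,0,0],[0,0,0,0,0]]}, force=40)

```text
t: 3.1
eef_pos: [0.432, -0.1088, 0.0114]
tool_rot: [0.0, 0.999, -0.044, 0.001]
contact_force: [-1.5, -0.4, 6.7]
gripper_width: 0.646
grasp_force: 41.4
```

```bash
python3 d.py .6393 -.2504 .1 -.088
```

```text
delta tool [ 0.2191  0.1229 -0.0881] turn(+)  -0.0 psi -0.088 q7 -1.66 tilt [ 0.002  0.    -1.   ] t 3.1
```

Call:
inch_along(plan={"motion": [[0,0,-0.02,0,0],[0,0,-0.03,0,0],[0,0,-0.03,0,0],[0.02,0.012,0,0,0],[0.03,0.017,0,0,0],[0.03,0.017,0,0,0],[0.03,0.017,0,0,0],[0.03,0.017,0,0,0],[0.03,0.017,0,0,0],[0.03,0.017,0,0,0],[0.02,0.009,0,0,0],[0,0,0,0,0],[0,0,0,0,0],[0,0,0,0,0]]})

```text
t: 4.5
eef_pos: [0.6383, -0.2497, 0.0901]
tool_rot: [-0.0, 0.999, -0.044, -0.001]
contact_force: [0.1, -0.8, -3.3]
gripper_width: 0.643
grasp_force: 44.1
```

```bash
python3 d.py .6393 -.2504 .0145 -.088; python3 - <<'E'
from station import bot, cams
import cv2
cv2.imwrite("pics/a1.png",cams.read_camera("scene")[60:320,150:450])
E
```

```text
delta tool [0.0012 0.0006 0.0756] turn(+)  0.0 psi -0.088 q7 -1.43 tilt [-0.001 -0.001 -1.   ] t 4.5
```

View pics/a1.png

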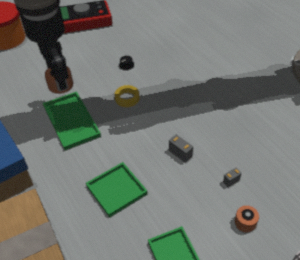

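The coil is held over the tray's far end, crop (62,80). I'll lower it slowly.

Call:
inch_along(plan={"motion": [[0.001,0.0005,0.025,0,0],[0,0,0.025,0,0],[0,0,0.015,0,0],[0,0,0.006,0,0],[0,0,0.001,0,0],[0,0,0.001,0,0],[0,0,0.001,0,0],[0,0,0,0,0],[0,0,0,0,0]]})

```text
t: 5.45
eef_pos: [0.6407, -0.2513, 0.0168]
tool_rot: [0.0, 0.999, -0.044, 0.0]
contact_force: [-0.4, -0.3, -2.4]
gripper_width: 0.642
grasp_force: 44.1
```

Call:
inch_along(plan={"motion": [[0,0,0.0007,0,0],[0,0,0.0007,0,0],[0,0,0,0,0],[0,0,0,0,0]]})

```text
t: 5.85
eef_pos: [0.6406, -0.2513, 0.0156]
tool_rot: [0.0, 0.999, -0.044, 0.0]
contact_force: [-3.5, 1.0, 5.4]
gripper_width: 0.643
grasp_force: 44.7
```

Call:
inch_along(plan={"motion": [[0,0,0.0007,0,0],[0,0,0.0005,0,0],[0,0,0,0,0],[0,0,0,0,0]]})

```text
t: 6.25
eef_pos: [0.6406, -0.2513, 0.0155]
tool_rot: [0.0, 0.999, -0.044, 0.0]
contact_force: [-5.4, 1.8, 14.7]
gripper_width: 0.64
grasp_force: 45.7
```

Contact is at the expected height (0.0155). Release and retreat.

Call:
inch_along(plan={"motion": [[0,0,-0.0008,0,0.66],[0,0,0,0,0.7],[0,0,0,0,0.78],[0,0,0,0,0.85],[0,0,0,0,0.85],[0,0,-0.02,0,0.85],[0,0,-0.04,0,0.85],[0,0,-0.04,0,1],[0,0,0,0,1]]})

```text
t: 7.15
eef_pos: [0.6444, -0.2525, 0.1209]
tool_rot: [0.001, 0.999, -0.044, 0.005]
contact_force: [1.5, 0.0, 0.4]
gripper_width: 0.999
grasp_force: 0.0
```

```bash
python3 d.py .4795 .2026 .1 1.483
```

```text
delta tool [-0.2047 -0.4388  0.0177] turn(+)  1.57 psi -0.089 q7 -1.42 tilt [ 0.011  0.002 -1.   ] t 7.2
```

Call:
inch_along(plan={"motion": [[-0.015,-0.032,0,0,1],[-0.02,-0.042,0,0,1],[-0.02,-0.043,0,0,1],[-0.02,-0.043,0,0,1],[-0.02,-0.043,0,0,1],[-0.02,-0.043,0,0,1],[-0.02,-0.043,0,0,1],[-0.02,-0.043,0,0,1],[-0.02,-0.043,0,0,1],[-0.02,-0.043,0,0,1],[-0.01,-0.02,0.02,0,1],[0,0,0,0,1]]})

```text
t: 8.35
eef_pos: [0.4717, 0.2071, 0.0927]
tool_rot: [-0.0, 0.999, -0.04, -0.002]
contact_force: [0.1, -1.6, -0.1]
gripper_width: 1.0
grasp_force: 0.0
```

Call:
inch_along(plan={"motion": [[0,0,0,-0.14,1],[0,0,0,-0.14,1],[0,0,0,-0.14,1],[0,0,0,-0.14,1],[0,0,0,-0.14,1],[0,0,0,-0.14,1],[0,0,0,-0.14,1],[0,0,0,-0.14,1],[0,0,0,-0.14,1],[0,0,0,-0.14,1],[0,0,0,-0.14,1],[0,0,0,-0.03,1],[0,0,0,0,1],[0,0,0,0,1]]})

```text
t: 9.75
eef_pos: [0.475, 0.2027, 0.0944]
tool_rot: [0.0, 0.739, 0.674, -0.0]
contact_force: [-0.2, 0.2, 0.1]
gripper_width: 1.0
grasp_force: 0.0
```

```bash
python3 d.py .4795 .2026 .010 1.483;  python3 - <<'E'
from h import *
for n in CI: cv2.imwrite(f"pics/{n}1.png",cams.read_camera(n))
im={n:cv2.imread(f"pics/{n}1.png") for n in CI}
S=min(blobs(im["scene"],"orange"),key=lambda b:np.hypot(*(b[2]-proj("scene",[.6395,-.25,.024])[0]))); T=min(blobs(im["top"],"orange"),key=lambda b:np.hypot(*(b[2]-proj("top",[.6395,-.25,.03])[0])))
print(tri(S[2],T[2]),hullfit(cyl(.056,.04),{"scene":hullmask(S),"top":hullmask(T)},[.64,-.25,.004],True),S[1],T[1])
E
```

```text
delta tool [0.0004 0.0045 0.0844] turn(+)  -0.005 psi 1.478 q7 -0.93 tilt [-0.  0. -1.] t 9.8
(array([ 0.63924251, -0.25166455,  0.02399171]), np.float64(0.6395451118538062)) (array([ 0.63750571, -0.25192935,  0.00183513]), np.float64(235.06249482929707)) [201 150  26  27 479] [427 135  26  25 376]
```

Call:
inch_along(plan={"motion": [[0,0.0045,0.03,0,1],[0,0,0.03,0,1],[0,0,0.016,0,1],[0,0,0.008,0,1],[0,0,0,0,1],[0,0,0,0,0],[0,0,0,0,0],[0,0,0,0,0],[0,0,0,0,0],[0,0,0,0,0],[0,0,0,0,0],[0,0,0,0,0],[0,0,0,0,0]]}, force=30)

```text
t: 11.15
eef_pos: [0.4799, 0.203, 0.0114]
tool_rot: [0.0, 0.738, 0.675, 0.001]
contact_force: [-1.4, 0.1, 5.7]
gripper_width: 0.478
grasp_force: 29.7
```

```bash
python3 d.py .6462 -.1727 .1 1.483
```

```text
delta tool [-0.3594  0.1993 -0.0884] turn(+)  -0.001 psi 1.482 q7 -1.03 tilt [ 0.001  0.002 -1.   ] t 11.2
```

Call:
inch_along(plan={"motion": [[0,0,-0.02,0,0],[0,0,-0.03,0,0],[0,0,-0.03,0,0],[-0.02,0.011,0,0,0],[-0.035,0.019,0,0,0],[-0.035,0.019,0,0,0],[-0.035,0.02,0,0,0],[-0.035,0.02,0,0,0],[-0.035,0.02,0,0,0],[-0.035,0.02,0,0,0],[-0.035,0.02,0,0,0],[-0.035,0.019,0,0,0],[-0.035,0.019,0,0,0],[-0.024,0.012,0,0,0],[0,0,0,0,0],[0,0,0,0,0],[0,0,0,0,0]]})

```text
t: 12.85
eef_pos: [0.6452, -0.1707, 0.0905]
tool_rot: [-0.0, 0.737, 0.676, 0.0]
contact_force: [-0.2, 0.2, -0.9]
gripper_width: 0.481
grasp_force: 30.9
```

```bash
python3 d.py .6462 -.1727 .0154 1.483
```

```text
delta tool [-0.002   0.0012  0.0751] turn(+)  0.001 psi 1.484 q7 -0.2 tilt [ 0.001 -0.    -1.   ] t 12.8
```

Call:
inch_along(plan={"motion": [[-0.002,0.001,0.025,0,0],[0,0,0.025,0,0],[0,0,0.016,0,0],[0,0,0.006,0,0],[0,0,0.001,0,0],[0,0,0.001,0,0],[0,0,0.0005,0,0],[0,0,0.0005,0,0],[0,0,0,0,0],[0,0,0,0,0]]})

```text
t: 13.85
eef_pos: [0.6465, -0.1747, 0.0157]
tool_rot: [0.0, 0.738, 0.675, 0.0]
contact_force: [-0.4, -0.2, -0.7]
gripper_width: 0.479
grasp_force: 30.9
```

Call:
inch_along(plan={"motion": [[0,0,0.0005,0,0],[0,0,0.0003,0,0],[0,0,0,0,0],[0,0,0,0,0]]})

```text
t: 14.25
eef_pos: [0.6465, -0.1747, 0.0155]
tool_rot: [0.0, 0.738, 0.675, -0.0]
contact_force: [-2.7, -0.4, 5.4]
gripper_width: 0.48
grasp_force: 31.7
```

Contact. Release, rise, then go to the large capacitor.

Call:
inch_along(plan={"motion": [[0,0,-0.0004,0,0.5],[0,0,0,0,0.55],[0,0,0,0,0.65],[0,0,0,0,0.75],[0,0,0,0,0.75],[0,0,-0.02,0,0.75],[0,0,-0.04,0,0.75],[0,0,-0.03,0,1],[0,0,0,0,1],[0,0,0,0,1]]})

```text
t: 15.25
eef_pos: [0.6467, -0.1747, 0.1057]
tool_rot: [0.001, 0.738, 0.675, 0.0]
contact_force: [-1.1, 0.5, -1.0]
gripper_width: 0.999
grasp_force: 0.0
```

```bash
python3 d.py .4872 -.0007 .1 1.764
```

```text
delta tool [ 0.1591 -0.1744  0.0054] turn(+)  -0.282 psi 1.482 q7 -0.19 tilt [-0.     0.001 -1.   ] t 15.2
```

Call:
inch_along(plan={"motion": [[0.02,-0.022,0,0,1],[0.03,-0.033,0,0,1],[0.03,-0.033,0,0,1],[0.03,-0.033,0,0,1],[0.03,-0.033,0,0,1],[0.019,-0.02,0.005,0,1],[0,0,0,-0.141,1],[0,0,0,-0.141,1],[0,0,0,0,1],[0,0,0,0,1]]})

```text
t: 16.25
eef_pos: [0.4865, -0.0009, 0.0992]
tool_rot: [-0.001, 0.637, 0.771, -0.0]
contact_force: [-0.1, -0.4, 0.2]
gripper_width: 1.007
grasp_force: 0.0
```

```bash
python3 d.py .4872 -.0007 .010 1.764
```

```text
delta tool [0.0001 0.0008 0.0892] turn(+)  -0.004 psi 1.76 q7 -0.27 tilt [ 0.001 -0.002 -1.   ] t 16.2
```

Call:
inch_along(plan={"motion": [[0,0.0008,0.03,0,1],[0,0,0.03,0,1],[0,0,0.019,0,1],[0,0,0.008,0,1],[0,0,0,0,0.6],[0,0,0,0,0.45],[0,0,0,0,0],[0,0,0,0,0],[0,0,0,0,0],[0,0,0,0,0],[0,0,0,0,0],[0,0,0,0,0],[0,0,0,0,0]]}, force=25)

```text
t: 17.55
eef_pos: [0.4886, -0.0006, 0.0139]
tool_rot: [0.001, 0.636, 0.772, 0.0]
contact_force: [-1.7, -0.4, 6.1]
gripper_width: 0.274
grasp_force: 25.8
```

```bash
python3 d.py .6265 .1854 .1 1.403
```

```text
delta tool [ 0.1561  0.171  -0.086 ] turn(+)  0.36 psi 1.763 q7 -0.4 tilt [-0.001  0.001 -1.   ] t 17.6
```

Call:
inch_along(plan={"motion": [[0,0,-0.02,0,0],[0,0,-0.03,0,0],[0,0,-0.03,0,0],[0.02,0.022,0,0,0],[0.03,0.033,0,0,0],[0.03,0.033,0,0,0],[0.03,0.033,0,0,0],[0.03,0.033,0,0,0],[0.016,0.017,0,0,0],[0,0,0,0.12,0],[0,0,0,0.12,0],[0,0,0,0.12,0],[0,0,0,0,0],[0,0,0,0,0]]})

```text
t: 18.95
eef_pos: [0.6257, 0.1852, 0.0931]
tool_rot: [0.0, 0.763, 0.647, -0.0]
contact_force: [-0.3, 0.4, -0.6]
gripper_width: 0.274
grasp_force: 24.9
```

```bash
python3 d.py .6265 .1854 .0179 1.403; python3 - <<'E'
from h import *
a=cv2.imread("pics/scene1.png")
b=cams.read_camera("scene"); cv2.imwrite("pics/a2.png",cv2.resize(b[110:375,180:410],None,fx=2.2,fy=2.2))
E
```

```text
delta tool [0.0003 0.0007 0.0752] turn(+)  0.004 psi 1.407 q7 -0.84 tilt [-0.  0. -1.] t 18.9
```

View pics/a2.png

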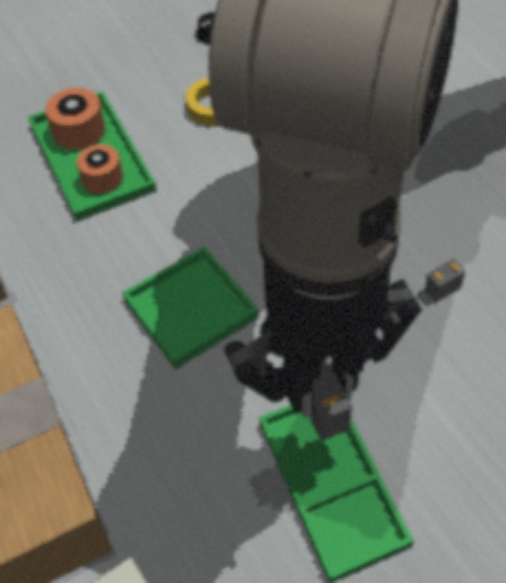

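Both coils stand flat in the long tray, at crop (75,118) and (98,168). The capacitor is held upright over the wide bay at (330,405). Lowering it now.

Call:
inch_along(plan={"motion": [[0,0,0.025,0,0],[0,0,0.025,0,0],[0,0,0.016,0,0],[0,0,0.006,0,0],[0,0,0.001,0,0],[0,0,0.001,0,0],[0,0,0.0005,0,0],[0,0,0,0,0],[0,0,0,0,0]]})

```text
t: 19.9
eef_pos: [0.6262, 0.1855, 0.0191]
tool_rot: [0.0, 0.764, 0.646, 0.0]
contact_force: [-0.9, 0.2, -0.9]
gripper_width: 0.273
grasp_force: 24.9
```

Call:
inch_along(plan={"motion": [[0,0,0.0006,0,0],[0,0,0.0004,0,0],[0,0,0,0,0],[0,0,0,0,0]]})

```text
t: 20.3
eef_pos: [0.626, 0.1854, 0.018]
tool_rot: [0.0, 0.764, 0.646, 0.0]
contact_force: [-1.6, -1.3, 4.9]
gripper_width: 0.276
grasp_force: 25.6
```

Call:
inch_along(plan={"motion": [[0,0,-0.0004,0,0.3],[0,0,0,0,0.35],[0,0,0,0,0.45],[0,0,0,0,0.5],[0,0,0,0,0.5],[0,0,-0.02,0,0.5],[0,0,-0.04,0,0.5],[0,0,-0.02,0,0.8],[0,0,0,0,0.8],[0,0,0,0,0.8]]})

```text
t: 21.3
eef_pos: [0.6259, 0.1852, 0.098]
tool_rot: [0.0, 0.764, 0.646, 0.0]
contact_force: [-0.6, -0.4, 0.0]
gripper_width: 0.803
grasp_force: 0.0
```

```bash
python3 d.py .4415 .1139 .1 0.014
```

```text
delta tool [-0.101  -0.17   -0.0021] turn(+)  1.39 psi 1.404 q7 -0.84 tilt [-0.     0.001 -1.   ] t 21.3
```

Call:
inch_along(plan={"motion": [[-0.015,-0.025,0,0,0.8],[-0.02,-0.034,0,0,0.8],[-0.02,-0.034,0,0,0.8],[-0.02,-0.034,0,0,0.8],[-0.016,-0.027,0,0,0.8],[-0.01,-0.016,0,0,0.8],[0,0,0,0.139,0.8],[0,0,0,0.139,0.8],[0,0,0,0.139,0.8],[0,0,0,0.139,0.8],[0,0,0,0.139,0.8],[0,0,0,0.139,0.8],[0,0,0,0.139,0.8],[0,0,0,0.139,0.8],[0,0,0,0.139,0.8],[0,0,0,0.139,0.8],[0,0,0,0,0.8],[0,0,0,0,0.8]]})

```text
t: 23.1
eef_pos: [0.4408, 0.1138, 0.0971]
tool_rot: [0.0, 1.0, 0.009, -0.001]
contact_force: [0.2, 0.4, -0.1]
gripper_width: 0.803
grasp_force: 0.0
```

```bash
python3 d.py .4415 .1139 .010 0.014
```

```text
delta tool [ 0.0009 -0.0002  0.0871] turn(+)  0.004 psi 0.018 q7 -2.07 tilt [-0.002  0.001 -1.   ] t 23.1
```

Call:
inch_along(plan={"motion": [[0.0005,0,0.03,0,0.8],[0,0,0.03,0,0.8],[0,0,0.02,0,0.8],[0,0,0.008,0,0.8],[0,0,0,0,0.5],[0,0,0,0,0.4],[0,0,0,0,0],[0,0,0,0,0],[0,0,0,0,0],[0,0,0,0,0],[0,0,0,0,0],[0,0,0,0,0],[0,0,0,0,0]]}, force=22)

```text
t: 24.4
eef_pos: [0.4428, 0.1142, 0.0109]
tool_rot: [-0.0, 1.0, 0.007, 0.001]
contact_force: [0.2, -0.3, 6.4]
gripper_width: 0.203
grasp_force: 23.0
```

```bash
python3 d.py .6377 .2514 .1 -.168
```

```text
delta tool [ 0.197  -0.1345 -0.0886] turn(+)  0.182 psi 0.014 q7 -2.15 tilt [ 0.002 -0.    -1.   ] t 24.4
```

Call:
inch_along(plan={"motion": [[0,0,-0.02,0,0],[0,0,-0.03,0,0],[0,0,-0.03,0,0],[0.022,-0.015,0,0,0],[0.035,-0.024,0,0,0],[0.035,-0.024,0,0,0],[0.035,-0.024,0,0,0],[0.035,-0.024,0,0,0],[0.022,-0.015,0,0,0],[0.013,-0.009,0,0,0],[0,0,0,0.091,0],[0,0,0,0.091,0],[0,0,0,0,0],[0,0,0,0,0]]})

```text
t: 25.8
eef_pos: [0.6369, 0.2516, 0.0901]
tool_rot: [0.0, 0.997, -0.083, 0.0]
contact_force: [0.6, 0.9, -0.7]
gripper_width: 0.205
grasp_force: 22.1
```

```bash
python3 d.py .6377 .2514 .0149 -.168
```

```text
delta tool [0.0008 0.0001 0.0752] turn(+)  0.002 psi -0.166 q7 -2.32 tilt [ 0.  0. -1.] t 25.8
```

Call:
inch_along(plan={"motion": [[0.0008,0,0.025,0,0],[0,0,0.025,0,0],[0,0,0.016,0,0],[0,0,0.006,0,0],[0,0,0.001,0,0],[0,0,0.001,0,0],[0,0,0.0005,0,0],[0,0,0,0,0],[0,0,0,0,0]]})

```text
t: 26.7
eef_pos: [0.6382, 0.2518, 0.0161]
tool_rot: [-0.0, 0.996, -0.084, 0.0]
contact_force: [-0.2, 0.4, -0.3]
gripper_width: 0.207
grasp_force: 22.1
```

Call:
inch_along(plan={"motion": [[0,0,0.0006,0,0],[0,0,0.0004,0,0],[0,0,0,0,0],[0,0,0,0,0]]})

```text
t: 27.1
eef_pos: [0.6381, 0.2517, 0.015]
tool_rot: [-0.0, 0.996, -0.084, 0.0]
contact_force: [-1.0, 0.0, 6.1]
gripper_width: 0.204
grasp_force: 22.8
```

Call:
inch_along(plan={"motion": [[0,0,-0.0004,0,0.215],[0,0,0,0,0.23],[0,0,0,0,0.24],[0,0,0,0,0.24],[0,0,0,0,0.24]]})

```text
t: 27.6
eef_pos: [0.6378, 0.2516, 0.0147]
tool_rot: [0.0, 0.996, -0.084, -0.0]
contact_force: [-0.5, 0.5, -0.1]
gripper_width: 0.24
grasp_force: 0.0
```

Call:
inch_along(plan={"motion": [[0,0,-0.005,0,0.24],[0,0,-0.01,0,0.28],[0,0,-0.03,0,0.4],[0,0,-0.04,0,1],[0,0,0,0,1],[0,0,0,0,1]]})

```text
t: 28.2
eef_pos: [0.6389, 0.2521, 0.1021]
tool_rot: [-0.001, 0.996, -0.084, 0.002]
contact_force: [-0.0, -0.3, -0.4]
gripper_width: 0.889
grasp_force: 0.0
```

```bash
python3 d.py .43 .322 .1 .04
```

```text
delta tool [-0.2177 -0.0339  0.0015] turn(+)  -0.208 psi -0.168 q7 -2.32 tilt [ 0.003 -0.002 -1.   ] t 28.2
```

Call:
inch_along(plan={"motion": [[-0.02,-0.003,0,0,1],[-0.035,-0.006,0,0,1],[-0.035,-0.006,0,0,1],[-0.035,-0.005,0,0,1],[-0.035,-0.005,0,0,1],[-0.035,-0.005,0,0,1],[-0.022,-0.004,0,0,1],[0,0,0,-0.104,1],[0,0,0,-0.104,1],[0,0,0,0,1],[0,0,0,0,1]]})

```text
t: 29.3
eef_pos: [0.4294, 0.3209, 0.0993]
tool_rot: [0.0, 1.0, 0.018, -0.0]
contact_force: [0.2, -0.5, 0.6]
gripper_width: 1.0
grasp_force: 0.0
```

```bash
python3 d.py .43 .322 .010 .04; python3 - <<'E'
from h import *
cv2.imwrite("pics/a3.png",np.hstack([cv2.resize(cams.read_camera(n)[s],(390,390)) for n,s in (("scene",np.s_[220:380,290:520]),("top",np.s_[110:270,120:280]))]))
E
```

```text
delta tool [ 0.0008 -0.0011  0.0893] turn(+)  -0.003 psi 0.037 q7 -2.45 tilt [-0.001  0.001 -1.   ] t 29.3
```

View pics/a3.png

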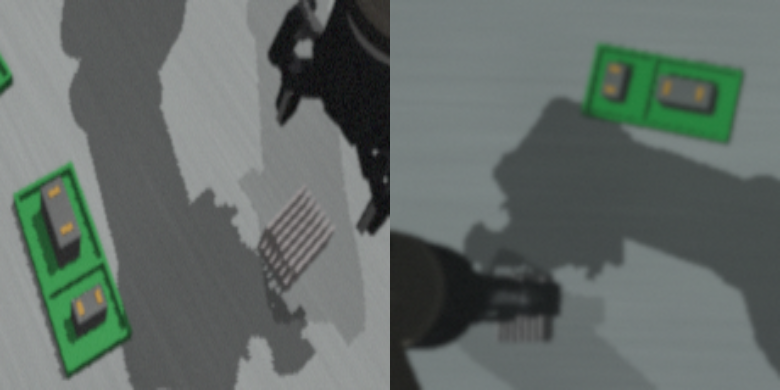

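Both capacitors stand upright in their bays: top crop (615,82) small and (687,92) large. The gripper straddles the heat sink at (525,320).

Call:
inch_along(plan={"motion": [[0.0008,-0.001,0.03,0,1],[0,0,0.03,0,1],[0,0,0.02,0,1],[0,0,0.009,0,1],[0,0,0,0,1],[0,0,0,0,0.6],[0,0,0,0,0.5],[0,0,0,0,0],[0,0,0,0,0],[0,0,0,0,0],[0,0,0,0,0],[0,0,0,0,0],[0,0,0,0,0],[0,0,0,0,0]]}, force=30)

```text
t: 30.8
eef_pos: [0.431, 0.323, 0.0118]
tool_rot: [-0.001, 1.0, 0.02, 0.001]
contact_force: [-0.7, -0.4, 7.1]
gripper_width: 0.46
grasp_force: 31.4
```

```bash
python3 d.py .6456 .0065 .1 .057
```

```text
delta tool [ 0.202   0.3247 -0.0882] turn(+)  -0.017 psi 0.04 q7 -2.51 tilt [ 0.002 -0.001 -1.   ] t 30.8
```

Call:
inch_along(plan={"motion": [[0,0,-0.02,0,0],[0,0,-0.03,0,0],[0,0,-0.03,0,0],[0.015,0.025,0,0,0],[0.022,0.035,0,0,0],[0.022,0.035,0,0,0],[0.022,0.035,0,0,0],[0.022,0.035,0,0,0],[0.022,0.035,0,0,0],[0.022,0.035,0,0,0],[0.022,0.035,0,0,0],[0.02,0.033,0,0,0],[0.013,0.022,0,-0.017,0],[0,0,0,0,0],[0,0,0,0,0],[0,0,0,0,0]]})

```text
t: 32.4
eef_pos: [0.6443, 0.0073, 0.0906]
tool_rot: [-0.0, 1.0, 0.029, -0.0]
contact_force: [1.1, 0.1, -1.2]
gripper_width: 0.462
grasp_force: 30.8
```

```bash
python3 d.py .6456 .0065 .0158 .057
```

```text
delta tool [0.0013 0.001  0.0748] turn(+)  0.001 psi 0.058 q7 -1.75 tilt [-0.001 -0.001 -1.   ] t 32.4
```

Call:
inch_along(plan={"motion": [[0.001,0,0.025,0,0],[0,0,0.025,0,0],[0,0,0.016,0,0],[0,0,0.0055,0,0],[0,0,0.001,0,0],[0,0,0.001,0,0],[0,0,0.0005,0,0],[0,0,0,0,0],[0,0,0,0,0]]})

```text
t: 33.3
eef_pos: [0.6465, 0.0058, 0.0174]
tool_rot: [0.0, 1.0, 0.028, 0.001]
contact_force: [0.8, 0.2, -0.9]
gripper_width: 0.463
grasp_force: 30.7
```

Call:
inch_along(plan={"motion": [[0,0,0.0006,0,0],[0,0,0.0004,0,0],[0,0,0,0,0],[0,0,0,0,0]]})

```text
t: 33.7
eef_pos: [0.6462, 0.0058, 0.016]
tool_rot: [0.0, 1.0, 0.028, 0.0]
contact_force: [-0.9, -0.4, 0.8]
gripper_width: 0.46
grasp_force: 30.9
```

Call:
inch_along(plan={"motion": [[0,0,0.0005,0,0],[0,0,0,0,0],[0,0,0,0,0]]})

```text
t: 34.0
eef_pos: [0.6462, 0.0058, 0.0159]
tool_rot: [0.0, 1.0, 0.028, 0.0]
contact_force: [-2.1, -0.4, 4.6]
gripper_width: 0.459
grasp_force: 31.5
```

Call:
inch_along(plan={"motion": [[0,0,-0.0002,0,0.48],[0,0,0,0,0.52],[0,0,0,0,0.56],[0,0,0,0,0.6],[0,0,0,0,0.6],[0,0,-0.01,0,0.6],[0,0,-0.03,0,0.6],[0,0,-0.04,0,0.8],[0,0,-0.05,0,1],[-0.03,0.03,-0.05,0,1],[-0.03,0.04,-0.03,0,1],[-0.03,0.04,0,0,1],[-0.03,0.04,0,0,1],[-0.03,0.04,0,0,1],[-0.03,0.04,0,0,1],[0,0.04,0,0,1],[0,0.04,0,0,1],[0,0.04,0,0,1],[0,0.04,0,0,1],[0,0,0,0,1]]})

```text
t: 36.0
eef_pos: [0.4973, -0.3872, 0.21]
tool_rot: [0.002, 1.0, 0.024, 0.0]
contact_force: [-0.4, 0.4, -1.1]
gripper_width: 0.998
grasp_force: 0.0
```

```bash
python3 - <<'E'
from h import *
cv2.imwrite("pics/a4.png",cv2.resize(cams.read_camera("top")[115:265,150:490],None,fx=2.35,fy=2.35)); cv2.imwrite("pics/a5.png",cv2.resize(cams.read_camera("scene")[105:375,185:495],None,fx=2.2,fy=2.2))
E
```

```text
(no output)
```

View pics/a4.png

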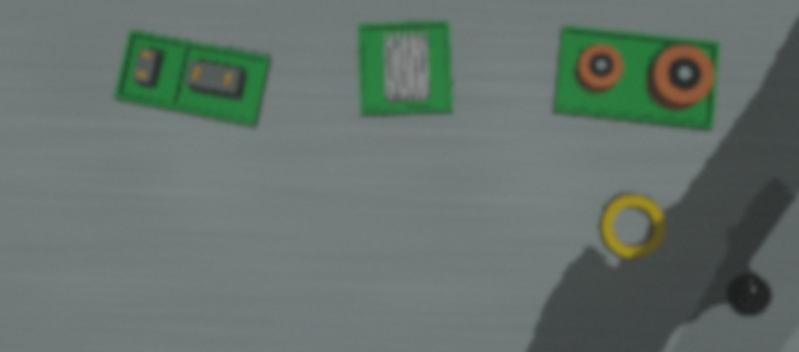

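View pics/a5.png

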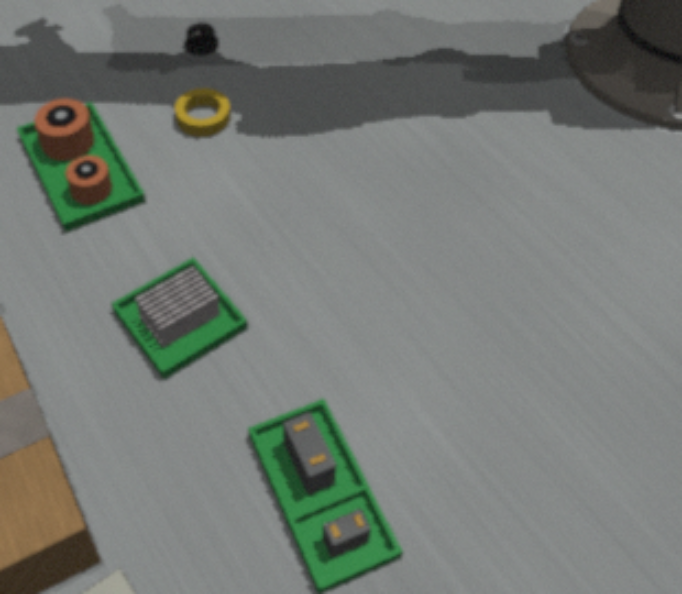

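All five parts stand upright and flat in their trays. In the top crop they are at (600,67), (682,75), (406,67), (215,78) and (147,68). The tape (632,226) and knob (748,294) haven't moved, and the arm is clear.

```bash
python3 -c "
from station import bot, cams
print(bot.hand_in())"
```

```text
the job is handed in; nothing more can be done
None
```

All five parts are upright and flat in their assigned trays, the knob and tape were left where they lay, and the job was handed in at about 36 s; the hand-in gave no verdict.

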